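# Set the dish guide to its gauge mark

## Task

Close the gap of the Petri-dish guide: with the gripper shut, roll the top of the knurled wheel under a fingertip, in as many strokes as it takes, until the pointer on the sliding fence points at the dark gauge line on the little rider of the scale rail, then take the finger away. Move the fence only by the wheel: do not push the fence or the rider directly, and leave the dishes and the other things on the bench where they are, without lifting any of them.

Things in the scene. Friction and masses are not known exactly. Their poses are not given: they have to be found in the camera images.
- fixture: the dish guide, bolted down: grey base plate 220 (x) x 260 (y) x 10 mm; origin on the bench. In its frame the wheel (in a black housing, 60 mm tall) is at x = -85 mm, y = 0, nearest the robot; the fixed fence (40 mm tall) has its inner face at y = -60 mm; the sliding fence, on the +y side, closes towards -y; the scale rail (30 mm tall) runs along y at x = +83 mm, the far side.
- fence: the sliding fence, aluminium, 90 mm long (x), 10 mm thick, top 40 mm above the bench; origin at the foot of its inner face, 17 mm above the bench; axes as the fixture. Fully open at the start: the gap between the fences is 100 mm. It slides 50 mm, towards the fixture's -y. It sinks with the wheel's sprung carriage while the wheel is pressed.
- pointer (a point): tip of the dark steel pointer blade (4 mm wide) on the far end of the sliding fence, centre of its top edge, 42 mm above the bench; moves with the fence
- mark (a point): the gauge mark: dark 3 mm line across the middle of the small steel rider (26 x 18 x 12 mm) on the scale rail; this point is on the rider's top edge facing the pointer, 42 mm above the bench. The pointer is on the mark when both have the same y in the fixture's frame; at the start it stands 10 to 38 mm to the +y of it. The rider is stiff and stays where it is set.
- wheel_top (a point): top of the wheel's rim, 75 mm above the bench when unpressed; does not turn with the wheel; axes as the fixture (x along the axle, y the rolling direction). The carriage is sprung: each mm of sinking takes 1.3 N, it bottoms after 6 mm; pressed 3 to 4 mm a fingertip grips the knurl well.
- wheel: knurled steel wheel, 56 mm diameter, 22 mm wide, axle level along the fixture's x; origin at its centre. Only its top 15 mm stands out of the housing. Dragging the top of the rim towards the fixture's -y closes the gap, +y opens it: the fence goes 10 mm per radian, 1 mm for each 2.8 mm of drag. Friction, about 1 N at the rim, holds it where it is left.
- dish_stack: loose bystander: stack of five clear Petri dishes, 90 mm across, 75 mm tall; origin at the centre of its underside
- dish_pair: loose bystander: two stacked Petri dishes, 90 mm across, 30 mm tall; origin at the centre of the underside
- dish_small: loose bystander: single small Petri dish, 35 mm across, 12 mm tall, lying on the fixture's base plate between the two fences; origin at the centre of its underside
- bottle: loose bystander: bottle 60 mm across, 150 mm tall; origin at the centre of its underside
- pen: loose bystander: marker pen 137 mm long, 12 mm thick, lying flat along its own x; origin on its underside
- timer: loose bystander: flat square bench timer 60 x 60 x 20 mm; origin at the centre of its underside
- jar: loose bystander: jar 54 mm across, 70 mm tall; origin at the centre of its underside

How it is judged (in metres and radians):
On the way:
1. a fingertip rolls the wheel and the fence starts to close (contact force between the fingers and wheel above 0.5 N and distance of fence from where it was at the start of the episode above 0.004 m), for 0.05 s.
At the end, for the whole second after the job is handed in: the pointer stands within 3 mm of the middle of the gauge line, along the slide, and the fence is at rest (y of pointer in the frame of mark between -0.003 and 0.003 m and linear speed of fence below 0.002 m/s); the robot touches nothing.
It fails at once if the sliding fence is pushed directly by the robot (contact force between any of the fingers, the arm and fence above 1 N).
It fails at once if the rider with the gauge mark is shifted (distance of mark from where it was at the start of the episode above 0.003 m).
It fails at once if a dish, bottle, jar, the pen or the timer is shifted or lifted by more than 15 mm (distance of any of dish_stack, dish_pair, dish_small, bottle, pen, timer, jar from where it was at the start of the episode above 0.015 m).
It also fails if it takes over 51 s, if anything falls off the work surface, if the arm or the gripper's body presses on something with over 40 N, if the wrist force passes 120 N, or if a joint passes its speed limit or range.

## Robot

A 6-joint arm with a two-finger parallel gripper is mounted at the origin on the work surface. World frame = base frame: x ahead of the robot, y to its left, z up, the work surface at z = 0. Lengths are in mm, angles in rad, forces in N, time in s.
With the tool pointing down it reaches from about 275 to 1000 mm from the base axis. Payload 8.4 kg.
Tool frame: the origin (TCP) lies midway between the tips of the shut fingers; the grasp point (between the pads) lies 19 mm behind it; z points along the fingers, y is the line along which they close (so a half turn about z gives the same grasp; the last joint's range is limited). The gripper opens to 85 mm and grips with 20 to 120 N. Pads are 22 mm wide; open, the fingers measure 114 mm over their backs; the gripper's body (76 mm by 85 mm) begins 54 mm behind the grasp point. The pads swing forward as they close: fully open they stand 13 mm farther back than shut.
Start: joints at [1.193, 0.353, 1.633, -0, 1.155, -0.002], TCP at [229.384, 581.387, 231.281] pointing down, gripper open.
Joint ranges: [-2.63, 2.63], [-0.92, 2.1], [0.06, 2.66], [-1.3, 4.44], [0, 2.69], [-3.02, 3.02]. Speed limits (rad/s): [2.22, 2.22, 2.79, 3.14, 3.14, 3.14].

## Interface

Orientations are given as [roll, pitch, yaw] about the fixed x, y, z axes, in that order (R = Rz(yaw) Ry(pitch) Rx(roll)).
In Python, from rig import telemetry, optics, r gives the robot as it stands.
- The arm moves only by the tool play_rows, never from a script. Its arguments are lists of equal length, an entry for each row: "dp": the shift along the tool's x, y, z in units of 40 mm (1.0 is 40 mm), a list of three; "rot": the turn, a rotation vector about the tool's x, y, z in units of 6 degrees (1.0 is 6 degrees), a list of three. In form: {"dp": [[tx, ty, tz], ...], "rot": [[ax, ay, az], ...]}. A call has 1 to 5 rows; each row is the pose to reach, as a shift and turn from the pose commanded when the call began, along the tool's axes at that moment; what a row does not reach only later rows make up. A row lasts 1/12 s, in which the tool goes at most 41.7 mm and 7.16 degrees, less where a joint would pass 70% of its speed; a pose out of reach is approached as far as the arm can. A call with a gripper value outside its range is refused whole. "fingers" is the opening, from 0 (shut) to 1 (fully open), set as the call begins (left out, the last holds). The fingers move at their own pace and stop on an object; "grip_force" is the grip in N (left out, the last holds). Time passes only in rows, so rows that repeat a pose let the fingers close. It gives the time, the measured TCP pose, the force, the opening and the grip force at its end, in the units of the state.
- telemetry.sense(): the state, without advancing time (a new reading comes with each control period).
- optics.grab_frame(name): name is "side" or "top"; returns a dict with "color" (384x512x3 uint8, red, green, blue), "mtx" (3x3 intrinsics, pixels), "R" (3x3) and "t" (3): a world point X has camera coordinates R X + t. Camera axes: x right, y down, z forward; pixel columns grow to the right and rows downward; lengths in mm; the calibration is good to about 2 mm. A picture is of the moment at which its call begins. There is no depth.
- r.sign_off(): hands the job in; it is judged then, once.
The state is a dict: "clock": time; "qpos": joint angles; "qvel": joint speeds; "joint_efforts": joint torques, N m; "eef_pos": TCP position; "tcp_rot": TCP orientation; "contact_force": force on the tool from outside, world axes, zero at the start; "wrist_torque": the same for the moment, N m; "opening": opening from 0.0 (shut) to 1.0 (fully open); "grasp_force": force on a finger pad.
Only numpy, scipy, OpenCV 4.12 (cv2) and the standard library are available. Lean on these libraries where they do the work, as an engineer would, in place of code of your own. Each camera call takes 0.05 s, during which the arm holds its last target. There are 200 camera calls.

## Working session

There is one attempt and no reset: what is moved stays moved. The work goes in short steps, Python scripts to look and compute and a tool call to move; the robot and the scene stay as the last step left them, time stands still between calls to the robot, and variables do not carry over. Pictures are saved under pics/ and viewed, at most 10 in all, crops included, and the job is handed in when it is done.

Besides the shell and the picture viewer there is one more tool, called after "Emit:" as name(argument=value, ...), one argument or row to a line, values as JSON. play_rows: Moves the arm, as the interface text tells. Its arguments: {"type":"object","properties":{"dp":{"type":"array"},"rot":{"type":"array"},"fingers":{"type":"number"},"grip_force":{"type":"number"}},"required":["dp","rot"]}

```bash
mkdir -p pics
python3 - <<'E'
from rig import telemetry, optics, r
import cv2,numpy as np
s=telemetry.sense(); print(s)
for n in("side","top"):
    f=optics.grab_frame(n); np.savez(f"pics/{n}0.npz",**{k:np.array(f[k]) for k in("color","mtx","R","t")})
    print(n,np.array(f["mtx"]).tolist(),np.round(f["R"],4).tolist(),np.round(f["t"],1))
    cv2.imwrite(f"pics/{n}0.png",cv2.resize(f["color"][:,:,::-1],(800,600),interpolation=cv2.INTER_CUBIC))
E
```

```text
{'clock': 0.0, 'qpos': array([ 1.19262565e+00,  3.53669025e-01,  1.63414072e+00,  2.98236631e-06,
        1.15517428e+00, -2.38934594e-03]), 'qvel': array([-2.71923954e-04, -3.83029854e-04,  3.54532192e-04, -9.89215822e-05,
       -3.33484884e-05,  2.58929272e-04]), 'joint_efforts': array([ 1.27716172e-03, -6.05256128e+01, -3.42072451e+01, -8.21924050e-05,
        9.31377697e-03, -4.74003940e-06]), 'eef_pos': array([229.19308934, 580.95178063, 230.54581358]), 'tcp_rot': array([-3.14020129e+00, -6.05123638e-06,  2.76581011e+00]), 'contact_force': array([-0.71786628,  0.21343033, -0.81610826]), 'wrist_torque': array([ 0.01062044, -0.01903158, -0.01098169]), 'grasp_force': 0.0, 'opening': 0.9966474027954072}
side [[394.99416325521423, 0.0, 249.974661585167], [0.0, 394.99416325521423, 186.28254463265074], [0.0, 0.0, 1.0]] [[0.8193, -0.5729, 0.0229], [-0.3525, -0.5349, -0.7679], [0.4522, 0.6211, -0.6402]] [-476.4  323.   660.3]
top [[431.99639708470727, 0.0, 261.52055144909076], [0.0, 431.99639708470727, 183.16108781839438], [0.0, 0.0, 1.0]] [[0.0293, -0.9994, 0.0164], [-0.9842, -0.0317, -0.174], [0.1744, -0.011, -0.9846]] [ 16.4 604.2 909.7]
```

View pics/side0.png

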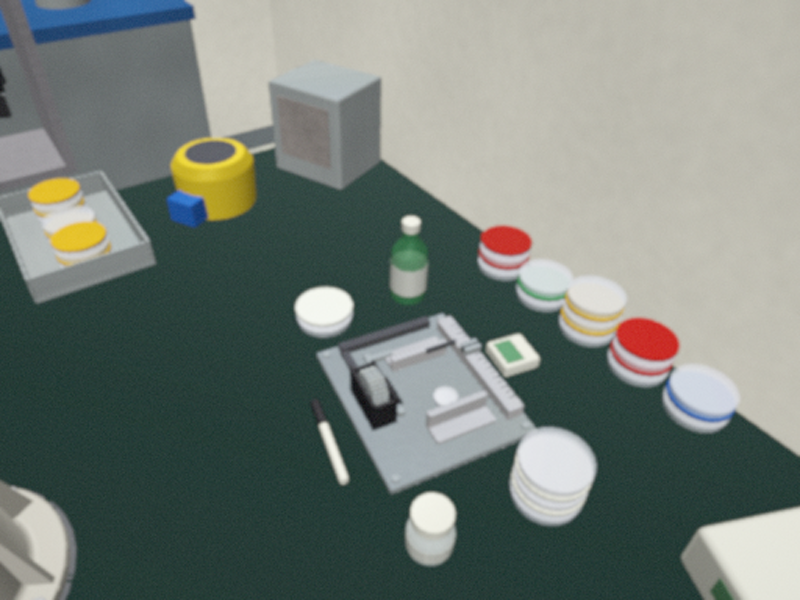

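View pics/top0.png

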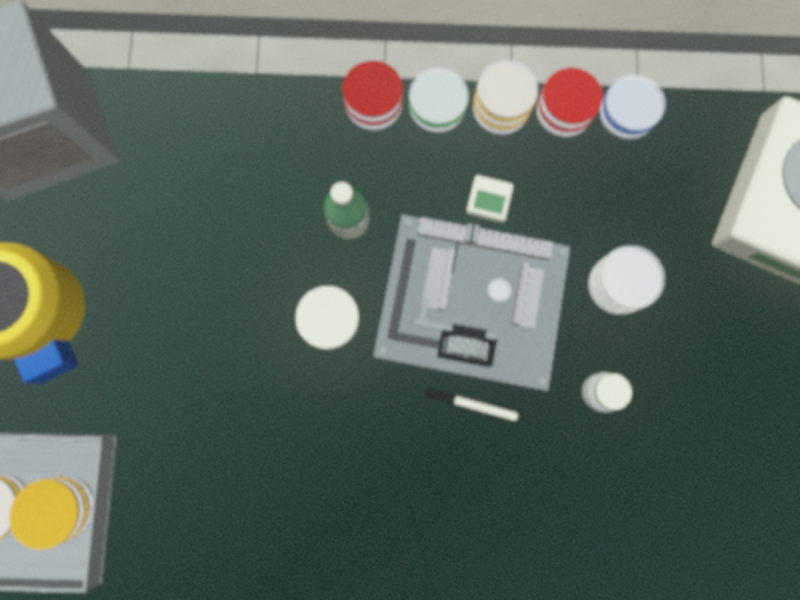

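The side view shows the fixture, with the wheel at about (374,385), the sliding fence at (415,350) and the rider at (470,346). In the top view the plate corners are at about (404,215), (569,246), (549,389) and (375,357), the wheel at (467,347) and the rider at (473,234). Next I'll enlarge both views.

Run:
```python
import cv2,numpy as np
t=np.load("pics/top0.npz")["color"][:,:,::-1]; s=np.load("pics/side0.npz")["color"][:,:,::-1]
# top crop x 235..368, y 130..255 ; side crop x 195..345,y 195..315
cv2.imwrite("pics/topc.png",cv2.resize(t[132:252,235:370],None,fx=5,fy=5,interpolation=cv2.INTER_CUBIC)[:600,:800])
cv2.imwrite("pics/sidec.png",cv2.resize(s[195:315,195:350],None,fx=5,fy=5,interpolation=cv2.INTER_CUBIC)[:600,:800])
```

```text
(no output)
```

View pics/topc.png

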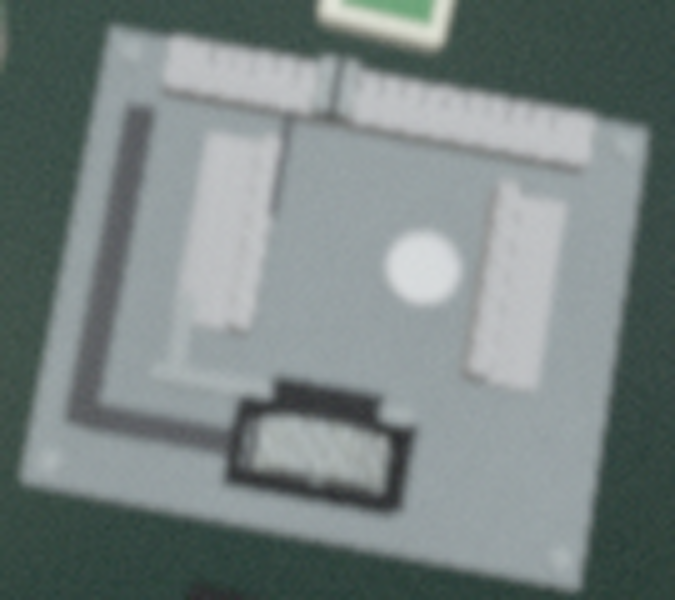

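View pics/sidec.png

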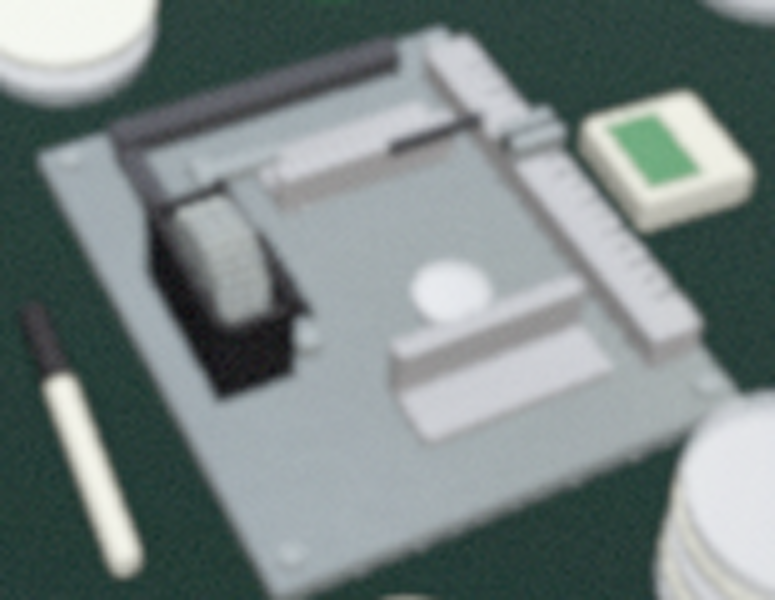

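The top crop gives the plate corners (110,25), (650,127), (580,590) and (22,485). The pointer tip is near (290,117), the rider's line runs (345,57)-(336,115), and the wheel centre is about (318,455). In the side crop the corners are (40,155), (440,28) and (275,597), and the pointer tip is about (478,118).

```bash
cat > h.py <<'E'
import numpy as np
from scipy.optimize import least_squares
C={n:np.load(f"pics/{n}0.npz") for n in("top","side")}
off={"top":(235,132),"side":(195,195)}
def px(n,c): return (np.array(c,float)+.5)/5-.5+off[n]
def proj(n,X):
    c=C[n]; p=c["mtx"]@(c["R"]@np.asarray(X,float)+c["t"]); return p[:2]/p[2]
def ray(n,p,z):
    c=C[n]; d=c["R"].T@np.linalg.solve(c["mtx"],[*p,1]); o=-c["R"].T@c["t"]; return o+d*(z-o[2])/d[2]
def Rz(a): return np.array([[np.cos(a),-np.sin(a),0],[np.sin(a),np.cos(a),0],[0,0,1]])
obs=[("top",(110,25),(110,130,10)),("top",(650,127),(110,-130,10)),("top",(580,590),(-110,-130,10)),("top",(22,485),(-110,130,10)),
("side",(40,155),(-110,130,10)),("side",(440,28),(110,130,10)),("side",(275,597),(-110,-130,10))]
def fit(obs): 
    return least_squares(lambda q:np.concatenate([proj(n,Rz(q[2])@X+[q[0],q[1],0])-px(n,c) for n,c,X in obs]),[650,0,-.1])
E
python3 - <<'E'
from h import *
for o in (obs,obs[:4]):
    f=fit(o); q=f.x; print(q,np.round(f.fun,2))
q=fit(obs).x; fx=lambda X:np.round(Rz(q[2]).T@(np.array(X)-[q[0],q[1],0]),1)
for nm,n,c,z in[("ptr","top",(290,117),42),("mark far","top",(345,57),42),("mark near","top",(338,95),42),("markbase","top",(336,115),30),("ptr","side",(478,118),42),
 ("wheeltop","top",(318,455),75),("wh L","top",(255,440),60),("wh R","top",(390,465),60),("rider sideL","side",(500,132),42),("riderR","side",(560,122),42),("wheel side","side",(212,225),75)]:
    X=ray(n,px(n,c),z); print(nm,n,np.round(X,1),fx(X))
w=Rz(q[2])@[-85,0,75]+[q[0],q[1],0]; print("wheel",w)
for n in C: print(n,(proj(n,w)-off[n]+.5)*5-.5)
# two-view height of wheel top
E
```

```text
[ 5.91768956e+02 -6.12227191e+01 -1.57865367e-01] [-0.2   0.78 -0.12  0.66 -0.11  0.6  -0.71  0.14  0.04 -0.14  0.94 -0.42
  1.25 -0.05]
[ 5.93063738e+02 -6.18715254e+01 -1.55912113e-01] [-0.02  0.35  0.07  0.01  0.28 -0.06 -0.34 -0.29]
ptr top [672.8 -34.2  42. ] [75.8 39.5 42. ]
mark far top [702.  -58.9  42. ] [108.5  19.6  42. ]
mark near top [683.9 -56.   42. ] [90.2 19.7 42. ]
markbase top [677.5 -56.4  30. ] [83.9 18.2 30. ]
ptr side [669.1 -35.4  42. ] [72.3 37.6 42. ]
wheeltop top [516.1 -45.9  75. ] [-77.1   3.2  75. ]
wh L top [523.1 -19.8  60. ] [-74.3  30.1  60. ]
wh R top [514.  -78.9  60. ] [-74.  -29.6  60. ]
rider sideL side [671.7 -48.2  42. ] [76.9 25.5 42. ]
riderR side [699.1 -58.6  42. ] [105.6  19.5  42. ]
wheel side side [513.3 -47.7  75. ] [-79.6   1.   75. ]
wheel [507.82592112 -47.8598285   75.        ]
top [322.24147082 474.53298232]
side [201.09460147 230.73871581]
```

Pointer y is about 39 and mark y about 19.5 in the fixture frame, so the fence must travel about 19.5 mm, or about 55 mm of drag. The wheel top is near (511,-48.5). I'll move above it with the gripper shut.

Emit:
play_rows(
  dp=[
    [-0.72, -0.69, 0],
    [-1.44, -1.39, 0],
    [-2.16, -2.08, 0],
    [-2.88, -2.77, 0],
    [-3.6, -3.47, 0],
  ],
  rot=[
    [0, 0, 0],
    [0, 0, 0],
    [0, 0, 0],
    [0, 0, 0],
    [0, 0, 0],
  ],
  fingers=0,
)

```text
clock: 0.52
eef_pos: [312.5, 397.6, 230.9]
tcp_rot: [-3.141, -0.0, 2.766]
contact_force: [1.5, -0.4, 0.4]
opening: 0.297
grasp_force: 0.0
```

Emit:
play_rows(
  dp=[
    [-0.72, -0.69, 0],
    [-1.44, -1.39, 0],
    [-2.16, -2.08, 0],
    [-2.88, -2.77, 0],
    [-3.6, -3.47, 0],
  ],
  rot=[
    [0, 0, 0],
    [0, 0, 0],
    [0, 0, 0],
    [0, 0, 0],
    [0, 0, 0],
  ],
)

```text
clock: 0.93
eef_pos: [395.6, 215.6, 231.3]
tcp_rot: [3.142, 0.0, 2.766]
contact_force: [1.1, -0.1, -0.3]
opening: 0.004
grasp_force: 0.0
```

Emit:
play_rows(
  dp=[
    [-0.72, -0.69, 0],
    [-1.44, -1.39, 0],
    [-2.16, -2.08, 0],
    [-2.88, -2.77, 0],
    [-3.6, -3.47, 0],
  ],
  rot=[
    [0, 0, 0],
    [0, 0, 0],
    [0, 0, 0],
    [0, 0, 0],
    [0, 0, 0],
  ],
)

```text
clock: 1.35
eef_pos: [478.6, 33.5, 231.2]
tcp_rot: [3.142, -0.0, 2.766]
contact_force: [1.0, 0.6, 0.4]
opening: -0.0
grasp_force: 0.0
```

Emit:
play_rows(
  dp=[
    [-0.5, -0.5, 0.3],
    [-1.0, -1.0, 0.8],
    [-1.47, -1.41, 1.5],
    [-1.47, -1.41, 2.3],
    [-1.47, -1.41, 2.6],
  ],
  rot=[
    [0, 0, -0.6],
    [0, 0, -1.2],
    [0, 0, -1.8],
    [0, 0, -2.08],
    [0, 0, -2.08],
  ],
)

```text
clock: 1.77
eef_pos: [510.6, -39.9, 123.5]
tcp_rot: [-3.141, -0.004, 2.983]
contact_force: [-1.1, 0.8, -0.7]
opening: -0.002
grasp_force: 0.0
```

```bash
cat > look.py <<'E'
import sys,cv2,numpy as np
from rig import telemetry, optics
from h import *
k=sys.argv[1]
s=telemetry.sense(); print(s["clock"],np.round(s["eef_pos"],1),np.round(s["tcp_rot"],3),np.round(s["contact_force"],1))
q=np.array([592.2,-61.4,-.157]); print("fix",np.round(Rz(q[2]).T@(s["eef_pos"]-[q[0],q[1],0]),1))
a=optics.grab_frame("top")["color"][132:222,235:335,::-1]; b=optics.grab_frame("side")["color"][195:285,210:310,::-1]
im=np.hstack([cv2.resize(x,(400,360),interpolation=cv2.INTER_CUBIC) for x in(a,b)])
np.savez(f"pics/f{k}.npz",a=a,b=b); cv2.imwrite(f"pics/f{k}.png",im)
E
python3 look.py 1
```

```text
1.7667 [510.6 -39.9 123.5] [-3.141 -0.004  2.983] [-1.1  0.8 -0.7]
fix [-83.9   8.5 123.5]
```

View pics/f1.png

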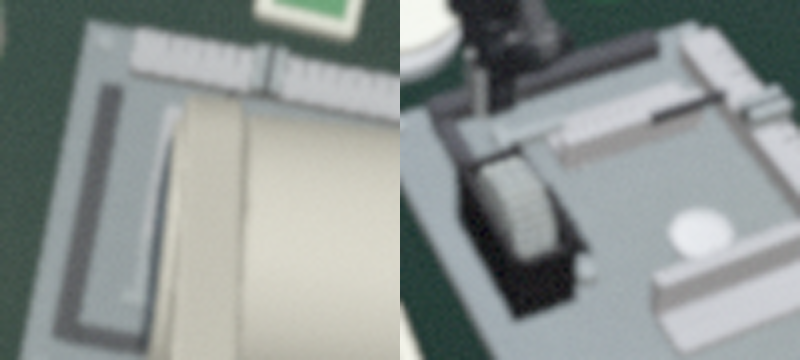

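The side crop shows the pointer tip at about (722,95), the rider centre at (768,103) and the shut fingertips at (478,85), clear of the wheel. The arm hides the fence from the top camera. I'll lower to just above the rim.

Emit:
play_rows(
  dp=[
    [0, 0.02, 0.4],
    [0, 0.04, 0.8],
    [0, 0.04, 1.1],
    [0, 0.04, 1.2],
    [0, 0.04, 1.2],
  ],
  rot=[
    [0, 0, 0],
    [0, 0, 0],
    [0, 0, 0],
    [0, 0, 0],
    [0, 0, 0],
  ],
)

```text
clock: 2.28
eef_pos: [512.6, -36.7, 79.4]
tcp_rot: [-3.142, -0.001, 2.984]
contact_force: [0.1, -0.0, 0.4]
opening: -0.004
grasp_force: 0.0
```

```bash
python3 look.py 2
```

```text
2.2833 [512.6 -36.7  79.4] [-3.142e+00 -1.000e-03  2.984e+00] [ 0.1 -0.   0.4]
fix [-82.5  11.9  79.4]
```

View pics/f2.png

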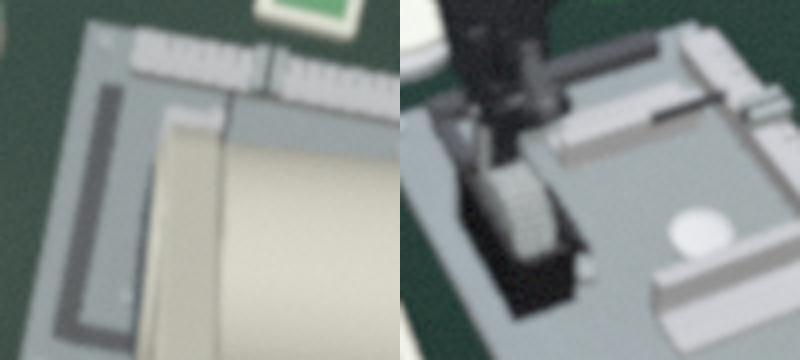

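The fingertips stand just above the wheel, on its +y side. In the top crop the pointer is at (230,95) and the rider line at (267,72). Now the first stroke.

Emit:
play_rows(
  dp=[
    [0, 0, 0.12],
    [0, 0, 0.21],
    [0, -0.1, 0.21],
    [0, -0.3, 0.21],
    [0, -0.3, 0.21],
  ],
  rot=[
    [0, 0, 0],
    [0, 0, 0],
    [0, 0, 0],
    [0, 0, 0],
    [0, 0, 0],
  ],
)

```text
clock: 2.8
eef_pos: [511.4, -50.0, 71.4]
tcp_rot: [-3.141, 0.002, 2.984]
contact_force: [2.7, -0.9, 4.1]
opening: 0.004
grasp_force: 2.2
```

Emit:
play_rows(
  dp=[
    [0, -0.1, 0],
    [0, -0.2, 0],
    [0, -0.25, 0],
    [0, -0.25, 0],
    [0, -0.25, 0],
  ],
  rot=[
    [0, 0, 0],
    [0, 0, 0],
    [0, 0, 0],
    [0, 0, 0],
    [0, 0, 0],
  ],
)

```text
clock: 3.22
eef_pos: [509.0, -59.1, 70.8]
tcp_rot: [-3.141, -0.0, 2.983]
contact_force: [0.5, -2.9, 4.5]
opening: -0.001
grasp_force: 1.8
```

Emit:
play_rows(
  dp=[
    [0, 0, -0.15],
    [0, 0, -0.3],
    [0, 0, -0.3],
  ],
  rot=[
    [0, 0, 0],
    [0, 0, 0],
    [0, 0, 0],
  ],
)

```text
clock: 3.47
eef_pos: [509.1, -58.5, 83.7]
tcp_rot: [3.142, -0.0, 2.984]
contact_force: [0.3, -0.6, -0.3]
opening: -0.003
grasp_force: 0.0
```

```bash
python3 look.py 3
```

```text
3.4667 [509.1 -58.5  83.7] [ 3.142 -0.     2.984] [ 0.3 -0.6 -0.3]
fix [-82.5 -10.1  83.7]
```

View pics/f3.png

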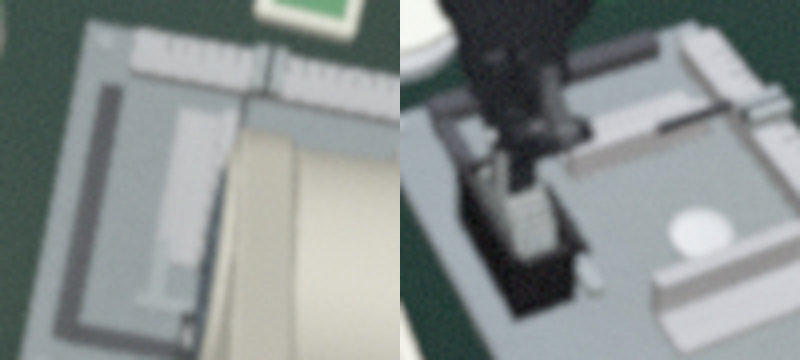

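The fence moved: in the top crop the pointer tip went from (230,95) to about (244,98), roughly 7 mm, and the rider line stayed at (267,72). I'll repeat the stroke.

Emit:
play_rows(
  dp=[
    [0, 0.3, 0],
    [0, 0.55, 0],
    [0, 0.55, 0.1],
    [0, 0.55, 0.3],
    [0, 0.55, 0.3],
  ],
  rot=[
    [0, 0, 0],
    [0, 0, 0],
    [0, 0, 0],
    [0, 0, 0],
    [0, 0, 0],
  ],
)

```text
clock: 3.98
eef_pos: [512.5, -36.4, 69.7]
tcp_rot: [3.141, -0.0, 2.985]
contact_force: [1.9, 2.6, 3.9]
opening: -0.0
grasp_force: 2.3
```

Emit:
play_rows(
  dp=[
    [0, -0.14, 0],
    [0, -0.28, 0],
    [0, -0.42, 0],
    [0, -0.55, 0],
    [0, -0.55, 0],
  ],
  rot=[
    [0, 0, 0],
    [0, 0, 0],
    [0, 0, 0],
    [0, 0, 0],
    [0, 0, 0],
  ],
)

```text
clock: 4.4
eef_pos: [508.9, -59.8, 70.8]
tcp_rot: [-3.141, -0.0, 2.983]
contact_force: [-0.7, -2.2, 2.9]
opening: 0.001
grasp_force: 1.7
```

Emit:
play_rows(
  dp=[
    [0, 0, -0.15],
    [0, 0, -0.3],
    [0, 0, -0.3],
  ],
  rot=[
    [0, 0, 0],
    [0, 0, 0],
    [0, 0, 0],
  ],
)

```text
clock: 4.65
eef_pos: [509.8, -58.7, 84.0]
tcp_rot: [3.141, 0.001, 2.984]
contact_force: [0.3, -0.1, 1.1]
opening: -0.0
grasp_force: 0.0
```

```bash
sed -i 's/\[132:222,235:335,::-1\]/[132:172,265:325,::-1]/; s/\[195:285,210:310,::-1\]/[205:245,260:320,::-1]/; s/(400,360)/(400,267)/' look.py
cat > ph.py <<'E'
# compare frames: fence shift in top view by template matching of earlier f1/f2/f3 side crops
E
python3 look.py 4
python3 - <<'E'
import numpy as np,cv2
a=np.load('pics/f4.npz')
cv2.imwrite('pics/g4.png',np.hstack([cv2.resize(a[k],None,fx=6.6,fy=6.6,interpolation=cv2.INTER_CUBIC) for k in 'ab']))
E
```

```text
4.65 [509.8 -58.7  84. ] [3.141e+00 1.000e-03 2.984e+00] [ 0.3 -0.1  1.1]
fix [-81.8 -10.2  84. ]
```

View pics/g4.png

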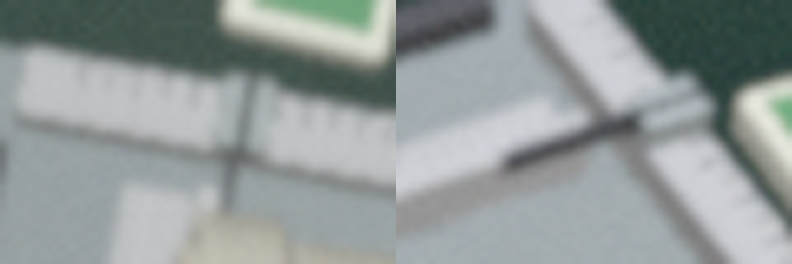

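The pointer is now nearly in line with the mark: in the side half the tip is at (638,122) with the line from there to (705,97), and in the top half the pointer is at (232,175) with the line (250,80)-(238,155). I'll measure it numerically with profiles along the fixture's y at z=42.

```bash
cat > prof.py <<'E'
import cv2,numpy as np
from rig import optics
from h import *
q=np.array([592.6,-61.6,-.1569]); ys=np.arange(0,50,.25)
for n in("top","side"):
    g=np.mean([cv2.cvtColor(optics.grab_frame(n)["color"],cv2.COLOR_RGB2GRAY).astype(np.float32) for _ in range(6)],0)
    for x in range(52,110,3):
        P=np.array([proj(n,Rz(q[2])@[x,y,42]+[q[0],q[1],0]) for y in ys],np.float32)
        v=cv2.remap(g,P[None,:,0].copy(),P[None,:,1].copy(),cv2.INTER_CUBIC)[0]
        d=cv2.GaussianBlur(v[None],(0,0),18)[0]-cv2.GaussianBlur(v[None],(0,0),3)[0]
        i=d[24:-40].argmax()+24; print(n,x,"y=%.1f contrast %.0f val %.0f"%(ys[i],d[i],v[i]))
E
python3 prof.py
```

```text
top 52 y=31.8 contrast 3 val 177
top 55 y=22.8 contrast 7 val 155
top 58 y=22.8 contrast 15 val 142
top 61 y=22.5 contrast 21 val 133
top 64 y=22.8 contrast 20 val 130
top 67 y=23.0 contrast 18 val 126
top 70 y=23.2 contrast 18 val 121
top 73 y=23.2 contrast 15 val 115
top 76 y=23.0 contrast 10 val 105
top 79 y=21.5 contrast 14 val 103
top 82 y=21.2 contrast 19 val 122
top 85 y=21.5 contrast 21 val 133
top 88 y=21.2 contrast 23 val 133
top 91 y=21.2 contrast 23 val 134
top 94 y=21.5 contrast 22 val 135
top 97 y=21.5 contrast 20 val 136
top 100 y=21.5 contrast 21 val 135
top 103 y=21.2 contrast 19 val 130
top 106 y=21.2 contrast 11 val 116
top 109 y=34.2 contrast 4 val 78
side 52 y=19.8 contrast 33 val 87
side 55 y=19.8 contrast 34 val 87
side 58 y=19.8 contrast 32 val 87
side 61 y=20.0 contrast 27 val 83
side 64 y=19.8 contrast 19 val 80
side 67 y=19.8 contrast 18 val 78
side 70 y=19.5 contrast 22 val 75
side 73 y=19.5 contrast 28 val 72
side 76 y=20.8 contrast 26 val 99
side 79 y=22.0 contrast 19 val 134
side 82 y=9.2 contrast 20 val 142
side 85 y=9.2 contrast 18 val 143
side 88 y=9.0 contrast 16 val 142
side 91 y=9.0 contrast 15 val 141
side 94 y=8.8 contrast 13 val 138
side 97 y=22.2 contrast 10 val 154
side 100 y=36.5 contrast 16 val 76
side 103 y=7.8 contrast 20 val 65
side 106 y=10.2 contrast 17 val 68
side 109 y=14.0 contrast 15 val 65
```

The top view gives the pointer at +1.6 mm from the mark. The blade's side face biases both views a little, so I'll take one averaged close look before deciding.

Run:
```python
import cv2,numpy as np
from rig import optics
def av(n): return np.mean([optics.grab_frame(n)["color"][:,:,::-1].astype(np.float32) for _ in range(8)],0)
a=av("top")[138:168,283:318]; b=av("side")[208:236,285:315]
up=lambda x:cv2.resize(np.clip((x-40)*1.4,0,255).astype(np.uint8),(400,int(400*x.shape[0]/x.shape[1])),interpolation=cv2.INTER_CUBIC)
A,B=up(a),up(b); h=min(len(A),len(B)); cv2.imwrite("pics/z5.png",np.hstack([A[:h],B[:h]])); print(A.shape,B.shape)
```

```text
(342, 400, 3) (373, 400, 3)
```

View pics/z5.png

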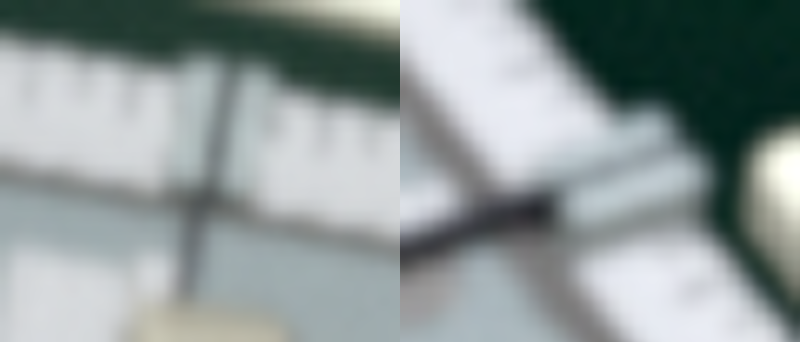

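In the left (top) half, the pointer at (194,250) lies about 5 px, roughly 1 mm, to the +y side of the extended gauge line (233,75)-(212,185). In the right (side) half the pointer at (545,205) runs into the line (675,150)-(570,190) to within about a millimetre. That is well inside 3 mm, so I'll lift away and hand in.

Emit:
play_rows(
  dp=[
    [0, 0, -0.5],
    [0, 0, -1],
    [0, 0, -1.5],
    [0, 0, -1.5],
    [0, 0, -1.5],
  ],
  rot=[
    [0, 0, 0],
    [0, 0, 0],
    [0, 0, 0],
    [0, 0, 0],
    [0, 0, 0],
  ],
)

```text
clock: 6.57
eef_pos: [510.0, -58.8, 143.8]
tcp_rot: [3.142, 0.002, 2.984]
contact_force: [0.1, 0.2, -0.2]
opening: -0.0
grasp_force: 0.0
```

```bash
python3 prof.py | grep -E "top (6|7|8|9)" ; python3 -c "
from rig import r
print(r.sign_off())"
```

```text
top 61 y=30.8 contrast 5 val 171
top 64 y=35.5 contrast 2 val 166
top 67 y=31.5 contrast 2 val 164
top 70 y=25.0 contrast 3 val 168
top 73 y=28.0 contrast 6 val 149
top 76 y=28.8 contrast 12 val 132
top 79 y=28.2 contrast 17 val 137
top 82 y=28.8 contrast 7 val 162
top 85 y=21.0 contrast 15 val 144
top 88 y=21.5 contrast 23 val 134
top 91 y=21.5 contrast 23 val 134
top 94 y=21.5 contrast 21 val 136
top 97 y=21.5 contrast 21 val 136
the job is handed in; nothing more can be done
None
```

I handed the job in after two wheel strokes, with the pointer measured about 1 mm (at most 1.6 mm) to the +y side of the gauge line and the finger lifted well clear; after that final lift the arm hid the pointer, so that measurement is from just before it, and the hand-in returned no verdict.

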